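# Turn a cover plate gasket side up and lock it in the station

## Task

One of the two valve cover plates on the ledge of the turn-over station lies with its blue gasket face down. Push that plate off the ledge so that it drops on edge into the trough, tip it over onto the grey deck so that the gasket faces up, slide it along its own lane fully home against the red end stop, then swing the yellow keeper squarely across the top of it. Leave the other plate, which already lies gasket up, and the other things on the bench where they are.

Things in the scene. Friction and masses are not known exactly. Their poses are not given: they have to be found in the camera images.
- station: Turn-over station, fixed steel fixture 190 mm wide (its x), 351 mm long (its y), z up; origin on the bench at the foot of the ledge wall, x centred. Along its y: dark ledge -130 to 0 mm, top z 48; trough 0 to 54 mm, floor z 6; grey deck 54 to 209 mm, top z 20; red end stop 209 to 221 mm, top z 30. Two lanes 72 mm wide, centred at x = -48 and +48 mm, run along y.
- ledge_edge (a point): Middle of the ledge's top edge over the trough (z 48 mm). A plate pushed in +y tips over this edge when its centre is 5 to 15 mm past it; a pusher still pressing on its rear edge can hold that edge down, so draw it back then. In the middle of each lane the edge has a finger notch, 44 mm wide (x), from y -30 to 0 mm, open down to z 6 mm. Smooth metal, friction about 0.35.
- trough (a point): Middle of the trough's orange floor. A plate pushed in leans there: lower edge on the floor, face on the ledge edge, upper edge about 10 to 30 mm above ledge level. Pushed on in +y just above ledge level it stands up against the deck side (wall 14 mm high) and falls over onto the deck, its rear edge 25 to 35 mm out over the trough: reach behind it through the finger notch.
- home_near (a point): Home place on the deck in the lane nearer the robot base, at station x = -48 mm (y 167, z 20 mm): a plate that is home has its centre 5 mm above it. Aluminium strips 6 mm high mark the lanes (24 mm wide in the middle, 8 mm at x = +-88 mm), on the ledge from y -130 to -8 mm, on the deck from 145 to 209 mm with flared lead-ins from about 116 mm.
- home_far (a point): The same home place in the lane farther from the robot base, at station x = +48 mm.
- plate_turn: Cover plate to be turned: flat aluminium, 64 x 84 x 10 mm (x, y, z), about 0.15 kg, origin at its very centre. Blue gasket (rectangle with middle bar, two black ports) on its -z face; +z face plain with a small dark square. Starts gasket down (z up) on the ledge, in either lane, 84 mm side along the lane. Must end with its z pointing down.
- plate_ok: The other, identical cover plate, in the other lane of the ledge, already gasket up (gasket on its +z face). Same size, origin at its centre. Leave it alone.
- keeper (a joint): Angle (rad) of the yellow keeper arm on a vertical pivot at the station's x 0, y 167 mm. 0: arm along station +y, between the lanes; positive is anticlockwise from above: +1.57 lies across the lane at x -48 mm, -1.57 across that at +48. Stops at +-1.7. Arm 58 mm long, 16 wide, z 33 to 41 mm (3 mm above a plate). Light friction, about 1 N at the knob; stays where left.
- keeper_knob (a point): Point on the black upright round knob (14 mm diameter, 32 mm tall, from z 41 to 73 mm) at the end of the keeper arm, 48 mm from the pivot: on the knob's axis at z 58 mm.
- valve_block: Bystander: aluminium valve block with white top and blue fittings, 95 x 50 x 52 mm, origin under its centre.
- air_cylinder: Bystander: air cylinder lying at the far side, about 180 mm long, 30 mm high, origin under its body's centre, rod along its +x.
- screwdriver: Bystander: screwdriver lying left of the station, origin near its middle.
- spanner: Bystander: spanner lying right of the station, origin near its middle.
- grease_can: Bystander: can, 52 mm diameter, 85 mm tall, origin under its centre, at the far right.

How it is judged:
By the outcome, as a careful person would: the job done as asked, in the order asked, and still so for the second after the job is handed in, with the robot touching nothing.
It also fails if it takes over 61 s, if anything falls off the work surface, if the arm or the gripper's body presses on something with over 40 N, if the wrist force passes 120 N, or if a joint passes its speed limit or range.

## Robot

A 6-joint arm with a two-finger parallel gripper is mounted at the origin on the work surface. World frame = base frame: x ahead of the robot, y to its left, z up, the work surface at z = 0. Lengths are in mm, angles in rad, forces in N, time in s.
With the tool pointing down it reaches from about 300 to 775 mm from the base axis. Payload 14.6 kg.
Tool frame: the origin (TCP) lies midway between the tips of the shut fingers; the grasp point (between the pads) lies 19 mm behind it (env.grip_point_offset is the distance from the TCP to the grasp point, in mm); z points along the fingers, y is the line along which they close (so a half turn about z gives the same grasp; the last joint's range is limited). The gripper opens to 85 mm and grips with 20 to 120 N. Pads are 22 mm wide; open, the fingers measure 114 mm over their backs; the gripper's body (76 mm by 85 mm) begins 54 mm behind the grasp point. The pads swing forward as they close: fully open they stand 13 mm farther back than shut.
Start: joints at [1.18, 0.3, 1.521, -0, 1.321, -0.067], TCP at [174.991, 521.409, 231.281] pointing down, gripper open.
Joint ranges: [-3.03, 3.03], [-0.79, 2.21], [0.23, 2.52], [-1.04, 4.18], [0, 3.07], [-2.55, 2.55]. Speed limits (rad/s): [2.22, 2.22, 2.57, 3.14, 3.14, 3.14].

## Interface

Orientations are given as a rotation vector (axis times angle).
In Python, from rig import env, fingers, ik, vision, finish_job, monitor gives the robot as it stands. Calls block until the motion is done:
- env.reach(position, orientation): joint-space move of the TCP to a pose.
- env.move_linear(position, rot=None, vel=150): straight line of the TCP; rot=None keeps the orientation; vel is the mean speed in mm/s.
- env.set_joints(angles): joint-space move.
- fingers.grip(opening, strength=None): finger opening in mm; strength is the grip in N (None keeps the last); returns when the fingers have stopped.
- env.dwell(seconds).
- ik(position, orientation): joint angles nearest the present ones, or None.
- vision.snapshot(name): name is "side" or "top"; returns a dict with "image" (420x560x3 uint8, red, green, blue), "z_map" (420x560 float32, mm along the optical axis (not along the pixel's ray), 0 where there is no reading), "fx", "fy", "cx", "cy" (pixels), "view" (4x4, takes a point from world to camera coordinates). Camera axes: x right, y down, z forward; pixel columns grow to the right and rows downward; lengths in mm; the calibration is good to about 2 mm. A picture is of the moment at which its call begins.
A pose or a line that the arm cannot do raises env.IKError and nothing moves.
- finish_job(): hands the job in; it is judged then, once.
Trained networks look in the newest picture that a camera, given by its name, has taken for a name from the list of things; names that differ only in an ending like _2 or _b are one class to them, and where a whole thing is asked for, a point or a joint stands for the part that bears it (a point fixed in the world has none). Each returns a list of dicts, best first, with "score" (0 to 1); they miss things now and then, are a little off and sometimes report something else, mostly with a low value. They report only what shows in the picture. A call takes as long as a camera call.
- vision.search_frame(thing, camera): "centre" ([x, y, z] in mm, in world coordinates, good to about 4 mm: the middle of the surface that is visible of it).
- vision.tip_of(thing, camera): "centre" ([x, y, z] in mm, in world coordinates, good to about 4 mm: a listed point, or the origin of a listed thing).
Readings, each from a call of its own:
- monitor.read_t(): time.
- monitor.read_joint_positions(): joint angles.
- monitor.read_joint_vel(): joint speeds.
- monitor.read_joint_efforts(): joint torques, N m.
- monitor.read_tool_pos(): TCP position.
- monitor.read_tcp_rot(): TCP orientation.
- monitor.read_ft_force(): force on the tool from outside, world axes, zero at the start.
- monitor.read_moment(): the same for the moment, N m.
- monitor.read_gripper_width(): finger opening in mm.
- monitor.read_grip_force(): force on a finger pad.
Only numpy, scipy, OpenCV 4.12 (cv2) and the standard library are available. Lean on these libraries where they do the work, as an engineer would, in place of code of your own. Each camera call takes 0.05 s, during which the arm holds its last target. There are 200 camera calls.

## Working session

There is one attempt and no reset: what is moved stays moved. The work goes in short steps, each a Python script; the robot and the scene stay as the last script left them, time stands still between calls to the robot, and variables do not carry over. Pictures are saved under pics/ and viewed, at most 10 in all, crops included, and the job is handed in when it is done.

```bash
ls; mkdir -p pics; python3 - <<'E'
from rig import env, fingers, ik, vision, finish_job, monitor
import cv2
for c in ("top","side"):
    s=vision.snapshot(c); cv2.imwrite(f"pics/{c}0.png",s["image"][:,:,::-1])
    print(c,s["view"].round(3).tolist(),s["fx"],s["cx"],s["cy"])
    for n in ("ledge_edge","trough","home_near","home_far","plate_turn","plate_ok","keeper_knob","station"):
        print(n,[(r["centre"],round(r["score"],2)) for r in vision.tip_of(n,c)[:2]])
print(monitor.read_t(),monitor.read_tcp_rot())
E
```

```text
pics
top [[0.018, -1.0, 0.001, -5.367], [-0.979, -0.018, -0.204, 651.164], [0.204, 0.003, -0.979, 990.597], [0.0, 0.0, 0.0, 1.0]] 433.47203143566645 281.13268179852577 208.09662823864812
ledge_edge [([538.1, -80.3, 45.1], 0.88), ([777.9, -30.0, 0.8], 0.2)]
trough [([536.3, -49.0, 6.8], 0.85)]
home_near [([469.5, 82.0, 18.5], 0.66)]
home_far [([568.8, 91.7, 18.9], 0.76)]
plate_turn [([507.1, -167.0, 50.6], 0.58)]
plate_ok [([594.4, -142.5, 52.7], 0.76), ([503.8, -166.3, 51.7], 0.42)]
keeper_knob [([505.1, -162.9, 52.6], 0.65), ([507.9, 137.2, 59.6], 0.58)]
station [([542.6, -79.4, 2.8], 0.96), ([474.2, 79.2, 20.1], 0.42)]
side [[0.708, -0.706, 0.017, -429.909], [-0.424, -0.444, -0.789, 344.409], [0.565, 0.551, -0.614, 890.712], [0.0, 0.0, 0.0, 1.0]] 400.81277902352 274.4127637963749 208.1268312130668
ledge_edge [([542.4, -82.9, 47.0], 0.64), ([478.9, 419.0, 2.8], 0.55)]
trough [([539.2, -52.3, 6.2], 0.95)]
home_near [([477.2, 78.7, 22.8], 0.66)]
home_far [([567.5, 88.0, 19.4], 0.71), ([509.9, 136.1, 60.8], 0.2)]
plate_turn [([504.2, -166.6, 53.1], 0.81)]
plate_ok [([598.0, -141.2, 54.7], 0.96)]
keeper_knob [([509.0, 133.1, 62.0], 0.53)]
station [([542.8, -80.7, 2.6], 0.93)]
0.9 [ 5.06403240e-01  3.10049114e+00 -5.19703059e-06]
```

View pics/top0.png

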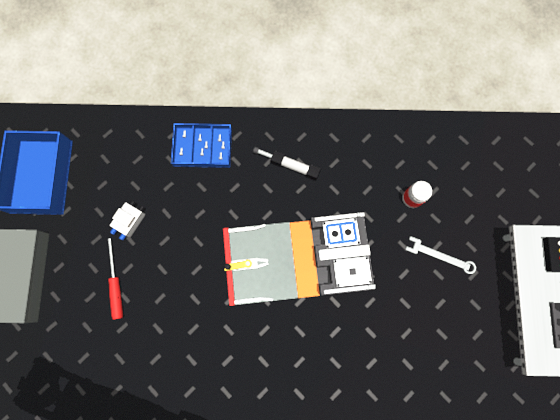

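View pics/side0.png

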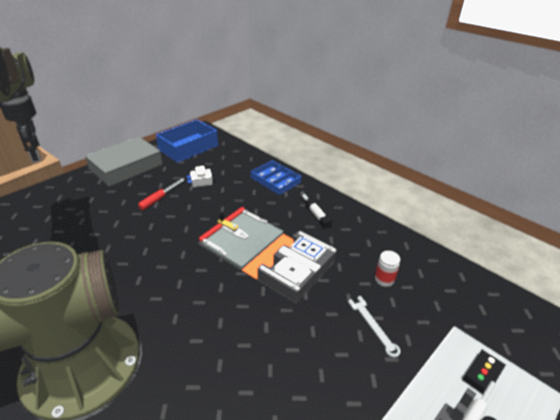

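The top view shows the plain plate with the dark square (gasket down) in the near lane at about (352,271), with the gasket-up plate in the far lane at (342,233). The keeper is at (245,265), roughly along the station. I'll refine the station pose from the orange and red areas.

```bash
cat > h.py <<'E'
from rig import env, fingers, ik, vision, finish_job, monitor
import numpy as np, cv2, json, os
from scipy.spatial.transform import Rotation as R
if os.path.exists("st.json"): O0,TH=json.load(open("st.json")); O0=np.array(O0)
def ax(th): return np.array([np.cos(th),np.sin(th)]),np.array([-np.sin(th),np.cos(th)])
def W(x,y,z):
    a,b=ax(TH); p=O0+a*x+b*y; return [*p.tolist(),z]
def S(p):
    a,b=ax(TH); d=np.array(p[:2])-O0; return np.round([d@a,d@b,p[2]],1)
def rot(k=0.,flip=True):
    # tool z down, tool y along station x turned by k
    a,_=ax(TH+k); y=np.array([a[0],a[1],0]); y=-y if flip else y
    z=np.array([0,0,-1.]); return R.from_matrix(np.c_[np.cross(y,z),y,z]).as_rotvec()
def world(s,zplane=None,mask=None):
    v,u=np.nonzero(mask) if mask is not None else np.indices(s["z_map"].shape).reshape(2,-1)
    d=np.c_[(u-s["cx"])/s["fx"],(v-s["cy"])/s["fy"],np.ones(len(u))]
    Rm,t=s["view"][:3,:3],s["view"][:3,3]
    if zplane is None: return (d*s["z_map"][v,u][:,None]-t)@Rm
    c=-Rm.T@t; r=d@Rm; return c+r*((zplane-c[2])/r[:,2])[:,None]
def cam(c,name,crop=None,f=1):
    s=vision.snapshot(c); im=s["image"][:,:,::-1]
    if crop: im=im[crop[1]:crop[3],crop[0]:crop[2]]
    cv2.imwrite(f"pics/{name}.png",cv2.resize(im,None,fx=f,fy=f,interpolation=cv2.INTER_CUBIC)); return s
E
python3 - <<'E'
from h import *
s=cam("top","t1"); hsv=cv2.cvtColor(s["image"],cv2.COLOR_RGB2HSV)
roi=np.zeros(hsv.shape[:2],bool); roi[200:320,215:385]=1
for n,lo,hi,z in (("orange",8,20,6),("red",-1,5,30),("yellow",22,35,41)):
    H=hsv[...,0].astype(int); H=np.where(H>170,0,H)
    m=roi&(H>=lo)&(H<=hi)&(hsv[...,1]>130)&(hsv[...,2]>80)
    p=world(s,z,m)[:,:2].astype(np.float32); q=world(s,None,m)
    (c,sz,a)=cv2.minAreaRect(p); print(n,m.sum(),c,sz,a,p.mean(0),np.median(q[:,2]))
for c in ("top",): print("cam",(-s["view"][:3,:3].T@s["view"][:3,3]))
# outline of raised region from ledge (z 38..62)
q=world(s).reshape(420,560,3); m=roi&(abs(q[...,2]-50)<8)&(q[...,1]<-60)
p=q[m][:,:2].astype(np.float32); print("ledge",m.sum(),cv2.minAreaRect(p))
m=roi&(abs(q[...,2]-58)<2)&(q[...,1]<-60)
for lo,hi in ((440,550),(555,660)):
    pp=q[m&(q[...,0]>lo)&(q[...,0]<hi)][:,:2].astype(np.float32); print("plate",len(pp),cv2.minAreaRect(pp) if len(pp)>3 else 0)
m=roi&(q[...,2]>46)&(q[...,1]>80); print("knob",q[m].round(0).mean(0) if m.any() else 0, m.sum())
E
```

```text
orange 1284 (525.7882690429688, 28.671226501464844) (193.4227752685547, 220.76272583007812) 7.234446048736572 [549.53735 -51.73003] 6.839576675870339
red 410 (512.4463500976562, 134.88722229003906) (192.39205932617188, 15.322099685668945) 6.864159107208252 [511.86563 134.6315 ] 30.080455357788104
yellow 62 (485.6055603027344, 26.637733459472656) (233.04705810546875, 42.3829231262207) 72.21634674072266 [505.57947  96.87482] 41.15054894155557
cam [ 435.55496645    3.26452122 1102.54610333]
ledge 2589 ((546.614990234375, -144.88201904296875), (189.7147979736328, 130.81301879882812), 7.2332377433776855)
plate 787 ((505.2825012207031, -154.2239227294922), (100.1541976928711, 120.3780517578125), 6.62380313873291)
plate 637 ((592.88232421875, -138.037841796875), (88.16899871826172, 127.06319427490234), 6.813107490539551)
knob [508.72727273 122.61363636  65.84090909] 44
```

```bash
echo '[[539.0,-79.6],0.123]' > st.json; python3 - <<'E'
from h import *
for f in (True,False):
    print(f,[np.round(q,2).tolist() if (q:=ik(W(*p),rot(k,f))) is not None else None for p,k in (((-47,-155,120),0),((-47,-50,51),0),((-47,115,23),0),((0,215,48),0),((-48,167,48),1.57))])
E
```

```text
True [[-0.5, 0.45, 1.59, -0.0, 1.1, 2.52], None, None, None, [0.09, 0.39, 1.88, -0.0, 0.87, 1.54]]
False [[-0.5, 0.45, 1.59, -0.0, 1.1, -0.63], [-0.34, 0.46, 1.77, -0.0, 0.91, -0.46], [-0.02, 0.44, 1.89, -0.0, 0.81, -0.14], [0.19, 0.48, 1.74, -0.0, 0.92, 0.06], [0.09, 0.39, 1.88, -0.0, 0.87, -1.6]]
```

```bash
sed -i 's/flip=True/flip=False/' h.py; python3 - <<'E'
from h import *
env.reach(W(-46,-152,150),rot()); fingers.grip(0)
env.move_linear(W(-46,-152,52),vel=200)
env.move_linear(W(-46,-80,52),vel=100); print(monitor.read_ft_force())
for y in (-49,-46,-43,-40):
    env.move_linear(W(-46,y,52),vel=60); f=monitor.read_ft_force()
    env.move_linear(W(-46,y-25,52),vel=150); env.dwell(.3)
    s=cam("side",f"p{-y}",(190,180,350,310),5)
    r=vision.tip_of("plate_turn","side"); print(y,np.round(f,1),[(S(i["centre"]),round(i["score"],2)) for i in r[:2]],monitor.read_t())
    # plate dropped? top-of-notch depth check: plate region over lane ledge y -25..0
    q=world(s); a,b=ax(TH); d=q[:,:2]-O0; X=d@a;Y=d@b
    m=(abs(X+46)<15)&(Y>5)&(Y<25)&(q[:,2]<85); z=q[m][:,2]; print(np.percentile(z,[10,50,90]).round(0))
    m=(abs(X+46)<30)&(Y>30)&(Y<45); z=q[m][:,2]; z=np.percentile(z,[10,50,90]); print(z.round(0))
    if z[2]<40: break
E
```

```text
[-0.03189881  0.76432641  0.57732504]
-49 [ 0.  -0.2 -0.3] [(array([-43. ,  11. ,  38.3]), 0.7)] 7.5333
[ 5.  7. 47.]
[ 5.  8. 18.]
```

View pics/p49.png

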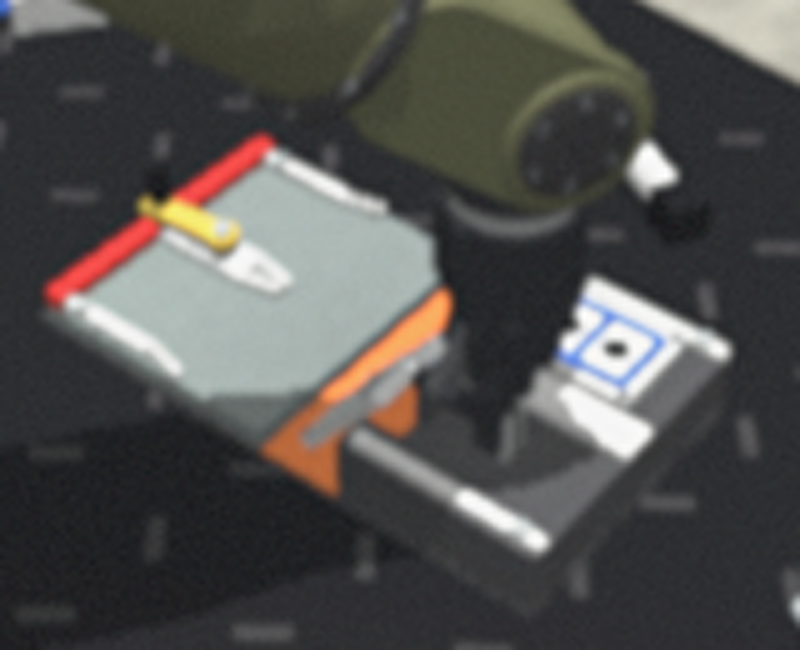

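The plate leans on edge in the trough of the near lane, at about (370,395). Next I push it over.

```bash
python3 - <<'E'
from h import *
env.move_linear(W(-45,-74,54),vel=150); env.move_linear(W(-45,0,54),vel=100)
for y in (20,35,46):
    env.move_linear(W(-45,y,54),vel=70); print(y,monitor.read_ft_force().round(1) if hasattr(monitor.read_ft_force(),'round') else monitor.read_ft_force())
env.dwell(.3)
s=cam("side","q1",(190,180,350,310),5)
print([(S(i["centre"]),round(i["score"],2)) for i in vision.tip_of("plate_turn","side")[:2]],monitor.read_t())
E
```

```text
20 [ 0.4 -0.5  0.2]
35 [-0.8 -0.3  0.5]
46 [ 0.3 -0.8 -0.4]
[(array([-45.4,  74.6,  23.8]), 0.91), (array([ 50.2, 163.3,  24.2]), 0.23)] 10.1833
```

View pics/q1.png

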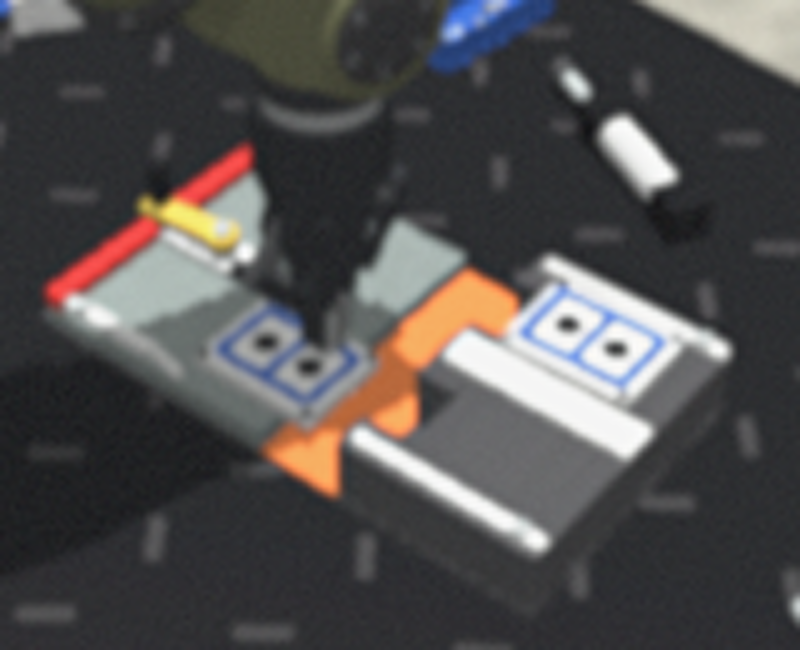

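The gasket is up and the plate lies on the deck at about (285,355), in its own lane. I reach through the notch and push it home.

```bash
python3 - <<'E'
from h import *
env.move_linear(W(-46,2,54),vel=150); env.move_linear(W(-46,2,24.5),vel=100)
env.move_linear(W(-46,60,24.5),vel=100); print(monitor.read_ft_force())
env.move_linear(W(-47,100,24.5),vel=60); print(monitor.read_ft_force())
y=100
while y<121:
    y+=2; env.move_linear(W(-47.5,y,24.5),vel=30); a,b=ax(TH); f=np.array(monitor.read_ft_force())
    fy=f[:2]@b; print(y,round(fy,1),round(f[:2]@a,1),round(S(monitor.read_tool_pos())[1],1))
    if fy<-10: break
print(monitor.read_t())
env.move_linear(W(-47.5,y-8,24.5),vel=60); env.move_linear(W(-47.5,60,110),vel=200); env.reach(W(-47.5,-60,200),rot())
s=cam("top","h1",(215,205,385,310),4.7)
for c in ("top","side"):
    if c=="side": cam(c,"h1s",(190,180,350,310),5)
    for n in ("plate_turn","home_near","keeper_knob"): print(c,n,[(S(i["centre"]),round(i["score"],2)) for i in vision.tip_of(n,c)[:2]])
print(monitor.read_t())
E
```

```text
[0.28222986 0.03010293 0.7627751 ]
[-0.50571676 -0.03818473 -0.23997636]
102 -0.2 0.2 101.9
104 0.8 0.6 104.0
106 -0.3 -0.0 106.1
108 -0.3 0.8 108.1
110 -0.0 0.3 110.1
112 0.0 -0.2 112.1
114 -6.6 2.2 113.4
116 -24.5 0.3 113.8
14.6167
top plate_turn []
top home_near [(array([-47.3, 167.7,  21. ]), 0.94)]
top keeper_knob [(array([ -5.7, 213.3,  57.9]), 0.44)]
side plate_turn [(array([-45.2, 162.8,  21.9]), 0.77)]
side home_near [(array([-42.5, 164.4,  20.3]), 0.57)]
side keeper_knob [(array([ 127.6, -275. ,    0.5]), 0.73), (array([ -5.9, 214.8,  60.7]), 0.5)]
16.5917
```

View pics/h1.png

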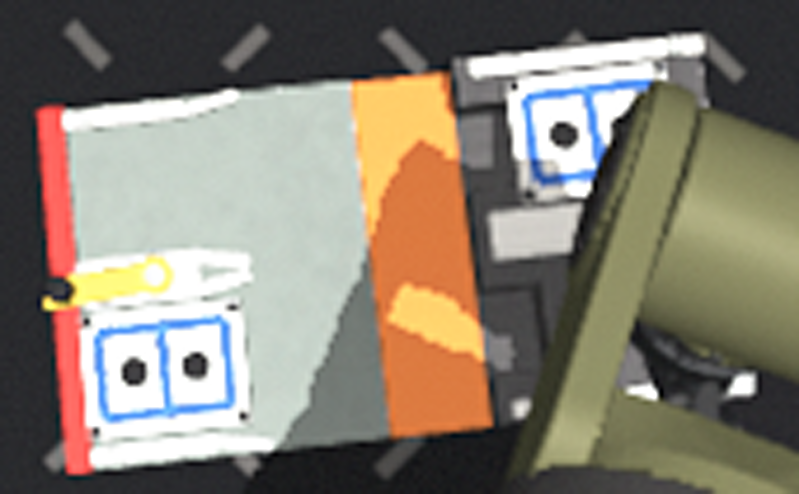

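The plate is gasket up in the near lane at about (165,367), but there may be a thin gap to the red stop. I'll profile brightness along the lane.

```bash
python3 - <<'E'
from h import *
s=vision.snapshot("top"); im=s["image"]
P=lambda p:(lambda c:(s["fx"]*c[0]/c[2]+s["cx"],s["fy"]*c[1]/c[2]+s["cy"]))(s["view"][:3,:3]@np.array(p)+s["view"][:3,3])
for x in (-65,-48,-28,40):
    ys=np.arange(200,226,2); uv=np.array([P(W(x,y,30)) for y in ys],np.float32)
    v=cv2.remap(im,uv[None,:,0].copy(),uv[None,:,1].copy(),cv2.INTER_LINEAR)[0]; print(x,[(int(y),*map(int,c)) for y,c in zip(ys,v)])
x=-48; ys=np.arange(112,136,2); uv=np.array([P(W(x,y,30)) for y in ys],np.float32)
v=cv2.remap(im,uv[None,:,0].copy(),uv[None,:,1].copy(),cv2.INTER_LINEAR)[0]; print("rear",[(int(y),*map(int,c)) for y,c in zip(ys,v)])
E
```

```text
-65 [(200, 108, 171, 249), (202, 161, 205, 251), (204, 255, 255, 255), (206, 255, 255, 255), (208, 254, 246, 243), (210, 254, 171, 165), (212, 254, 95, 88), (214, 255, 105, 98), (216, 255, 108, 100), (218, 255, 109, 102), (220, 244, 90, 85), (222, 157, 62, 61), (224, 38, 40, 44)]
-48 [(200, 82, 152, 250), (202, 187, 217, 251), (204, 241, 248, 254), (206, 255, 255, 255), (208, 255, 241, 239), (210, 255, 182, 176), (212, 255, 109, 102), (214, 255, 102, 95), (216, 255, 106, 99), (218, 255, 102, 96), (220, 237, 86, 81), (222, 146, 58, 57), (224, 54, 44, 46)]
-28 [(200, 127, 187, 252), (202, 191, 222, 253), (204, 255, 255, 255), (206, 255, 254, 254), (208, 252, 248, 244), (210, 253, 142, 137), (212, 254, 101, 95), (214, 255, 104, 97), (216, 255, 106, 98), (218, 255, 109, 101), (220, 250, 89, 84), (222, 155, 62, 61), (224, 69, 46, 47)]
40 [(200, 199, 210, 201), (202, 200, 212, 203), (204, 200, 215, 206), (206, 199, 198, 190), (208, 210, 152, 145), (210, 253, 105, 99), (212, 255, 102, 95), (214, 255, 101, 95), (216, 255, 102, 96), (218, 255, 101, 95), (220, 254, 88, 84), (222, 163, 61, 60), (224, 72, 45, 47)]
rear [(112, 200, 211, 203), (114, 201, 212, 203), (116, 202, 214, 204), (118, 203, 215, 205), (120, 203, 215, 205), (122, 206, 217, 208), (124, 222, 226, 221), (126, 248, 248, 247), (128, 255, 255, 255), (130, 242, 248, 254), (132, 191, 220, 253), (134, 80, 152, 250)]
```

The plate is flush with the stop: white meets red at y≈209, and the rear edge is at 125. Now the keeper.

```bash
python3 - <<'E'
from h import *
K=lambda k,z:W(-48*np.sin(k),167+48*np.cos(k),z)
k0=.12
env.reach(K(k0,140),rot(k0)); fingers.grip(34)
env.move_linear(K(k0,50),vel=120); print(monitor.read_ft_force())
fingers.grip(17,20); print("w",monitor.read_gripper_width(),monitor.read_ft_force())
for k in np.linspace(k0,1.57,11)[1:]:
    env.move_linear(K(k,50),rot=rot(k),vel=50)
print(np.round(monitor.read_ft_force(),1))
fingers.grip(10,20); print("w",monitor.read_gripper_width(),np.round(monitor.read_ft_force(),1))
fingers.grip(34); env.move_linear(K(1.57,140),vel=150); env.reach(W(-48,-60,230),rot())
cam("top","k1",(215,205,385,310),4.7)
for c in ("top","side"):
    if c=="side": cam(c,"k1s",(190,180,350,310),5)
    print(c,[(S(i["centre"]),round(i["score"],2)) for i in vision.tip_of("keeper_knob",c)[:2]])
print(monitor.read_t())
E
```

```text
[ 0.29352834 -0.30683786 -0.28528242]
w 16.64433597764058 [0.82508911 0.84858328 0.0978093 ]
[-0.3  0.4  0.2]
w 13.206044743763007 [-0.   0.1  1.2]
top [(array([-47.7, 169.7,  60.5]), 0.7)]
side [(array([ 49.7, -70.4,  52. ]), 0.74), (array([-47.5, 167.7,  58.1]), 0.49)]
24.8333
```

View pics/k1.png

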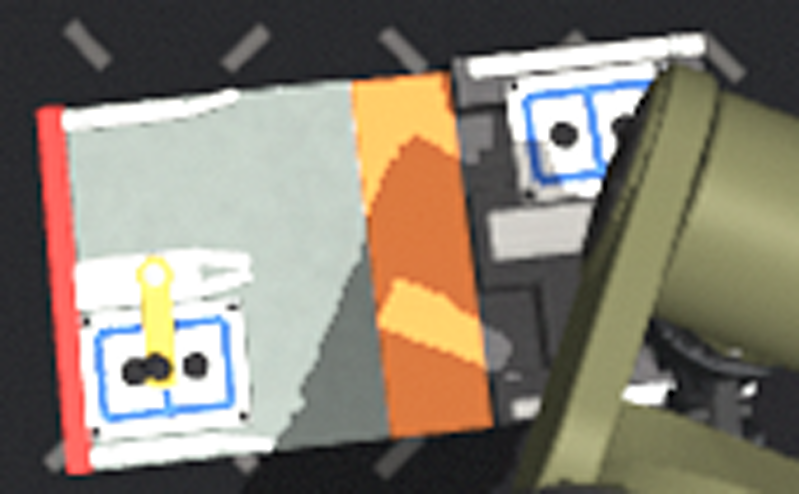

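View pics/k1s.png

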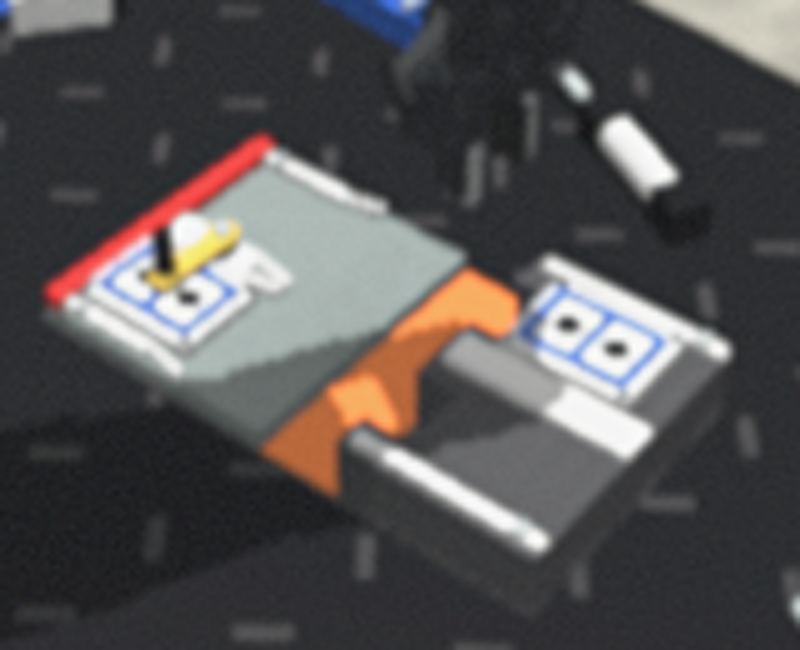

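Both views show the plate home with its gasket up. The keeper lies squarely across it, knob at about (158,368) in the top view, and the other plate has not moved.

```bash
python3 -c "
from rig import finish_job; print(finish_job())"
```

```text
the job is handed in; nothing more can be done
None
```

The job is handed in: the near-lane plate is turned gasket up and home against the red stop, the keeper lies squarely across it, the other plate is where it was, and the robot clock read about 25 s of the 61 s allowed.

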